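Size a spindle collar on the step gauge and rack it

TASK

The collar on the brown board came off the spindle unmarked: slide it down the step gauge until it is truly home, not hanging on an edge, and press it there for a moment with a firm but light push (about 8 N) to be sure of the step. Read the coloured stripe of the step that carries it, then take it off and lower it, without dropping it, right down onto the rack peg of that colour. Never force the gauge, and leave the other two collars and the tools where they are.

Things in the scene. Friction and masses are not known exactly. Their poses are not given: they have to be found in the camera images.
- gauge: step gauge, fixed: upright steel mandrel locked by a nut in a cast foot (80 mm across) on a 124 mm plywood square. Origin on the mandrel's axis, on the desk; z up. Nominal heights: 39 mm diameter step 40-52 mm (blue stripe), 34 mm step to 67 (yellow), 29 mm step to 82 (red), 24 mm step to 97 (plain), nose cone to 107; 45 degree shoulders 2.5 mm high. A push over 15 N marks it
- gauge_foot (a point): on the gauge's axis, top of the foot, 27 mm above the desk. The mandrel is screwed in as it happened, up to 4 mm above or below nominal, and held rigidly. Nominal height of a collar's underside when home: bore 26 mm, 83.5 (on the red step); 31 mm, 68.5 (yellow); 36 mm, 53.5 (blue). Its last step leaves 1 mm play all round: off centre it hangs on a higher shoulder until eased
- brown_board: brown wooden offcut lying on the desk, fixed, 170 x 290 x 19 mm; origin: centre of its underside, x along the 170 mm side. The collar to be sized lies on it, nothing else does
- grey_board: dark grey board lying on the desk at the back, fixed, 200 x 310 x 19 mm; origin: centre of its underside. The two other collars lie on it and stay there
- rack: dark wooden strip, fixed, 90 x 320 x 20 mm, carrying the three pegs in a row along its y axis, 95 mm apart (x across it); origin: centre of its underside
- peg_red: red peg of the rack, fixed: painted disc 66 mm across, 4 mm thick, with a beech dowel 18 mm thick, top 47 mm above the origin (centre of the disc's underside, 20 mm above the desk). A racked collar lies round the dowel, flat on the disc, its underside 4 mm above the origin. The colours change places along the rack
- peg_yellow: yellow peg of the rack, fixed: painted disc 66 mm across, 4 mm thick, with a beech dowel 18 mm thick, top 47 mm above the origin (centre of the disc's underside, 20 mm above the desk). A racked collar lies round the dowel, flat on the disc, its underside 4 mm above the origin. The colours change places along the rack
- peg_blue: blue peg of the rack, fixed: painted disc 66 mm across, 4 mm thick, with a beech dowel 18 mm thick, top 47 mm above the origin (centre of the disc's underside, 20 mm above the desk). A racked collar lies round the dowel, flat on the disc, its underside 4 mm above the origin. The colours change places along the rack
- collar_a: one of three loose aluminium spindle collars (plain rings, fine groove round the outside), alike but for the bore: 54 mm outside, 24 mm tall, 75 to 150 g. The bores are 26, 31 and 36 mm, one each; the names do not tell which is which. Origin: centre of the underside, z up along the bore
- collar_b: one of three loose aluminium spindle collars (plain rings, fine groove round the outside), alike but for the bore: 54 mm outside, 24 mm tall, 75 to 150 g. The bores are 26, 31 and 36 mm, one each; the names do not tell which is which. Origin: centre of the underside, z up along the bore
- collar_c: one of three loose aluminium spindle collars (plain rings, fine groove round the outside), alike but for the bore: 54 mm outside, 24 mm tall, 75 to 150 g. The bores are 26, 31 and 36 mm, one each; the names do not tell which is which. Origin: centre of the underside, z up along the bore
- try_square: try square lying loose near the front edge, 120 x 210 x 18 mm; bystander; origin: centre of its underside
- pencil: flat red carpenter's pencil lying loose, 17 x 163 x 8 mm; bystander; origin: centre of its underside
- pincers: pincers with red handles lying loose, 61 x 201 x 16 mm; bystander; origin: centre of its underside
- sanding_block: cork sanding block, loose, 66 x 112 x 34 mm; bystander; origin: centre of its underside
Mind the look-alikes: they are no part of the job. Leave any orange look-alike of the collar_a alone.

How it is judged:
By the outcome, as a careful person would: the job done as asked, in the order asked, and still so for the second after the job is handed in, with the robot touching nothing.
It also fails if it takes over 58 s, if anything falls off the work surface, if the arm or the gripper's body presses on something with over 40 N, if the wrist force passes 120 N, or if a joint passes its speed limit or range.

ROBOT

A 7-joint arm with a two-finger parallel gripper is mounted at the origin on a cart in front of the work surface, level with it; the furniture and walls round the work are solid. World frame = base frame: x ahead of the robot, y to its left, z up, the work surface at z = 0. Lengths are in m, angles in rad, forces in N, time in s.
With the tool pointing down it reaches from about 0.4 to 0.9 m from the base axis. Payload 5.5 kg.
Tool frame: the origin (TCP) lies midway between the tips of the shut fingers; the grasp point (between the pads) lies 19 mm behind it (grip_depth is the distance from the TCP to the grasp point, in m); z points along the fingers, y is the line along which they close (so a half turn about z gives the same grasp; the last joint's range is limited). The gripper opens to 85 mm and grips with 20 to 120 N. Pads are 22 mm wide; open, the fingers measure 114 mm over their backs; the gripper's body (76 mm by 85 mm) begins 54 mm behind the grasp point. The pads swing forward as they close: fully open they stand 13 mm farther back than shut.
Start: joints at [-0.913, 0.501, -0.427, 1.55, 0.221, 1.138, -0.21], TCP at [0.25, 0.6, 0.231] pointing down, gripper open.
Joint ranges: [-2.88, 2.88], [-0.31, 2.03], [-1.54, 1.56], [0.2, 2.42], [-1.41, 4.55], [0.19, 2.02], [-2.57, 2.57]. Speed limits (rad/s): [2.57, 2.57, 3.14, 3.14, 3.14, 3.14, 3.14].

INTERFACE

Orientations are given as a unit quaternion [x, y, z, w].
In Python, from station import * gives the robot as it stands. Calls block until the motion is done:
- move_to(position, orientation): joint-space move of the TCP to a pose.
- line_to(position, frame=None, speed=0.15): straight line of the TCP; frame=None keeps the orientation; speed is the mean speed in m/s.
- set_joints(angles): joint-space move.
- set_gripper(opening, grasp_force=None): opening from 0.0 (shut) to 1.0 (fully open); grasp_force is the grip in N (None keeps the last); returns when the fingers have stopped.
- wait(seconds).
- solve_ik(position, orientation): joint angles nearest the present ones, or None.
- snapshot(name): name is "scene" or "top" or "wrist"; returns a dict with "img" (480x640x3 uint8, blue, green, red), "vertical_fov" (degrees; the focal length in pixels is half the picture's height over the tangent of half this angle, whatever the lens; pixels are square), "cx", "cy" (the principal point, pixels), "k1" (the pictures are not rectified: a ray, as slopes to the right and down, at radius r is drawn at 1 + k1 r^2 times it, then the intrinsics apply), "world_from_camera" (4x4, takes a point from camera to world coordinates); the wrist camera has in their place "tool_from_camera" (4x4, takes a point from camera to tool coordinates, whose origin is the TCP and whose axes are the flange's). Camera axes: x right, y up, looking along -z (the intrinsics and any distortion apply to the point x, -y, -z); pixel columns grow to the right and rows downward; lengths in m; the calibration is good to about 2 mm. A picture is of the moment at which its call begins: read the wrist's pose just before it. There is no depth.
A pose or a line that the arm cannot do raises PlanningError and nothing moves.
- hand_in(): hands the job in; it is judged then, once.
Readings, each from a call of its own:
- current_time_s(): time.
- current_joint_pos(): joint angles.
- current_dq(): joint speeds.
- current_tau(): joint torques, N m.
- current_eef_pos(): TCP position.
- current_tcp_rot(): TCP orientation.
- current_force(): force on the tool from outside, world axes, zero at the start.
- current_moment(): the same for the moment, N m.
- current_grip_width(): opening from 0.0 (shut) to 1.0 (fully open).
- current_gripper_force(): force on a finger pad.
Only numpy, scipy, OpenCV 4.12 (cv2) and the standard library are available. Lean on these libraries where they do the work, as an engineer would, in place of code of your own. Each camera call takes 0.05 s, during which the arm holds its last target. There are 200 camera calls.

## Working session

There is one attempt and no reset: what is moved stays moved. The work goes in short steps, each a Python script; the robot and the scene stay as the last script left them, time stands still between calls to the robot, and variables do not carry over. Pictures are saved under pics/ and viewed, at most 10 in all, crops included, and the job is handed in when it is done.

```bash
ls; mkdir -p pics
cat > h.py <<'E'
from station import *
import numpy as np, cv2
def ray(s,u,v,T=None):
    f=240/np.tan(np.radians(s["vertical_fov"])/2)
    x,y=(u-s["cx"])/f,(v-s["cy"])/f
    a,b=x,y
    for _ in range(30):
        k=1+s["k1"]*(a*a+b*b); a,b=x/k,y/k
    T=s["world_from_camera"] if T is None else T
    T=np.array(T); return T[:3,3],T[:3,:3]@np.array([a,-b,-1])
def onz(s,u,v,z,T=None):
    o,d=ray(s,u,v,T); return o+d*(z-o[2])/d[2]
def proj(s,p,T=None):
    T=np.array(s["world_from_camera"] if T is None else T)
    c=np.linalg.inv(T)@np.append(p,1); f=240/np.tan(np.radians(s["vertical_fov"])/2)
    a,b=c[0]/-c[2],-c[1]/-c[2]; k=1+s["k1"]*(a*a+b*b)
    return np.array([s["cx"]+f*a*k,s["cy"]+f*b*k])
E
python3 - <<'E'
from h import *
import pickle
d={}
for n in("scene","top","wrist"):
    s=snapshot(n);d[n]=s;cv2.imwrite(f"pics/{n}0.png",s["img"]);print(n,{k:(np.round(v,4).tolist() if k!="img" else 0) for k,v in s.items()})
print(current_eef_pos(),current_tcp_rot(),current_time_s(),current_force())
pickle.dump(d,open("d0.pkl","wb"))
E
```

```text
pics
scene {'img': 0, 'vertical_fov': 53.7499, 'cx': 319.8568, 'cy': 245.5067, 'k1': -0.0937, 'world_from_camera': [[0.7463, 0.3874, -0.5412, -0.1638], [-0.6651, 0.4053, -0.6271, -0.8228], [-0.0236, 0.828, 0.5602, 0.7648], [0.0, 0.0, 0.0, 1.0]]}
top {'img': 0, 'vertical_fov': 47.3594, 'cx': 317.8802, 'cy': 236.6389, 'k1': -0.0212, 'world_from_camera': [[-0.0089, 0.9807, -0.1955, 0.2992], [-0.9998, -0.0119, -0.0139, -0.0231], [-0.0159, 0.1953, 0.9806, 1.3786], [0.0, 0.0, 0.0, 1.0]]}
wrist {'img': 0, 'vertical_fov': 64.3359, 'cx': 319.4226, 'cy': 243.0538, 'k1': -0.0382, 'tool_from_camera': [[-0.0001, 0.9515, 0.3075, 0.0788], [1.0, 0.0002, -0.0002, 0.0008], [-0.0002, 0.3075, -0.9515, -0.1427], [0.0, 0.0, 0.0, 1.0]]}
[0.24982007 0.59949347 0.2304798 ] [ 1.96107933e-01  9.80582012e-01 -7.49310426e-04 -1.87461278e-04] 0.15 [-0.24293918  0.10823904  0.15073774]
```

View pics/top0.png

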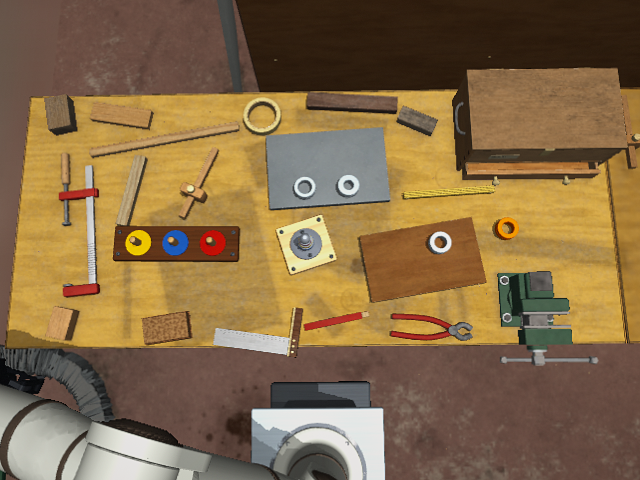

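View pics/scene0.png

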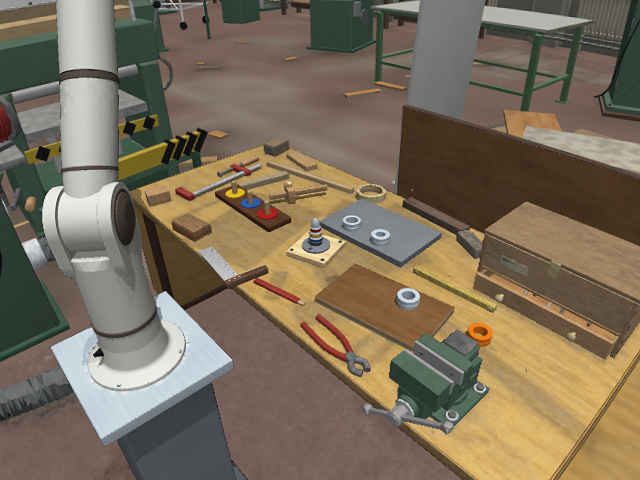

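Candidates in the top view: white ring on the brown board (440,242), the one wanted. Look-alikes are the grey-board rings (304,187) and (348,184), the orange ring (508,228) and the tape roll (262,116). The gauge is at (305,242). The pegs are yellow (138,242), blue (174,242) and red (212,242). I'll measure these and crop the chosen ring.

Run:
```python
from h import *
import pickle
d=pickle.load(open("d0.pkl","rb"))
T,S=d["top"],d["scene"]
def blob(s,m,c,r,z):
    k=np.zeros_like(m);cv2.circle(k,c,r,255,-1);m=m&k
    cs,_=cv2.findContours(m,cv2.RETR_EXTERNAL,cv2.CHAIN_APPROX_NONE)
    c=cv2.convexHull(max(cs,key=cv2.contourArea)).reshape(-1,2)
    P=np.array([onz(s,*p,z)[:2] for p in c],np.float32)
    (x,y),(a,b),_=cv2.fitEllipse(P); return np.round([x,y,a,b],4)
def hsv(s,lo,hi): return cv2.inRange(cv2.cvtColor(s["img"],cv2.COLOR_BGR2HSV),lo,hi)
w=lambda s:hsv(s,(0,0,150),(180,60,255))
print("collar",blob(T,w(T),(440,242),18,.043),blob(S,w(S),(408,297),18,.043))
print("grey",blob(T,w(T),(304,187),18,.043),blob(T,w(T),(348,184),18,.043))
for n,lo,hi,ct,cs in(("y",(22,150,80),(35,255,255),(138,242),(234,193)),("b",(100,150,60),(125,255,255),(174,242),(250,202)),("r",(0,190,120),(6,255,255),(212,242),(268,212))):
    print(n,blob(T,hsv(T,lo,hi),ct,18,.024),blob(S,hsv(S,lo,hi),cs,18,.024))
# gauge plywood square: bright pale vs desk
print("gauge foot guess",onz(T,305,243,.027),"ply",[onz(T,*p,.005)[:2].round(3) for p in((276,228),(325,215),(337,263),(288,274))])
def crop(im,c,h,k): return cv2.resize(im[c[1]-h:c[1]+h,c[0]-h:c[0]+h],(k,k),interpolation=cv2.INTER_CUBIC)
cv2.imwrite("pics/crop1.png",np.vstack([np.hstack([crop(T["img"],(440,242),25,290),crop(T["img"],(306,243),34,290)]),np.hstack([crop(S["img"],(408,297),25,290),crop(S["img"],(316,240),34,290)])]))
```

```text
collar [ 0.5492 -0.3074  0.053   0.0533] [ 0.5417 -0.3172  0.0533  0.0709]
grey [0.6963 0.0285 0.0541 0.0547] [ 0.6993 -0.0835  0.0537  0.0568]
y [0.5602 0.4531 0.0651 0.066 ] [0.5561 0.4444 0.0627 0.0703]
b [0.5585 0.3583 0.0638 0.0652] [0.5536 0.3494 0.0632 0.0667]
r [0.5575 0.2634 0.065  0.0669] [0.554  0.2566 0.0642 0.0645]
gauge foot guess [0.55269266 0.02860265 0.027     ] ply [array([0.597, 0.104]), array([ 0.63 , -0.022]), array([ 0.504, -0.051]), array([0.478, 0.073])]
```

View pics/crop1.png

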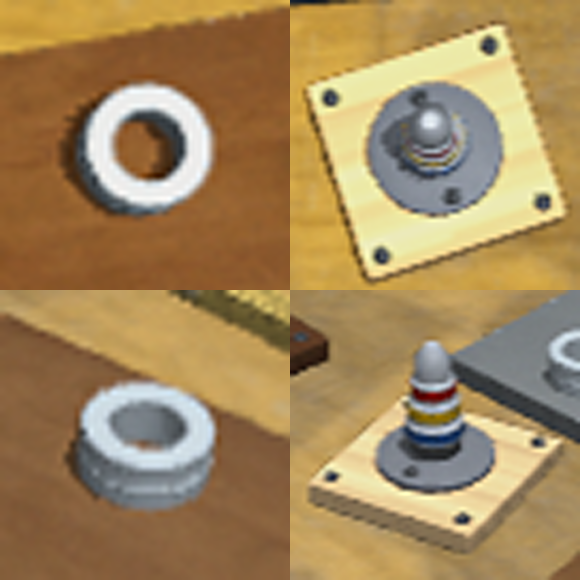

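The chosen ring is plain white aluminium, alone on the brown board, with a bore of roughly 0.57 of its outside diameter. The stripes run red, yellow, blue from the top down, as described. Next are wrist looks over the pegs, the gauge and the collar.

```bash
cat >> h.py <<'E'
from scipy.spatial.transform import Rotation as R
Q=[0,1,0,0]
def wsnap(name):
    p=current_eef_pos();q=current_tcp_rot();s=snapshot("wrist")
    M=np.eye(4);M[:3,:3]=R.from_quat(q).as_matrix();M[:3,3]=p
    s["world_from_camera"]=M@np.array(s["tool_from_camera"]);s["eef"]=np.array(p)
    cv2.imwrite(f"pics/{name}.png",s["img"]);return s
E
python3 - <<'E'
from h import *
import pickle
d={}
for n,p in(("pegs",(.555,.36,.27)),("gauge",(.553,.03,.21)),("collar",(.549,-.308,.15))):
    move_to(p,Q); wait(.2); d[n]=wsnap("w_"+n); print(n,current_time_s(),d[n]["eef"].round(4),np.round(current_force(),2))
pickle.dump(d,open("d1.pkl","wb"))
a=[cv2.resize(d[n]["img"],(400,300)) for n in d]
cv2.imwrite("pics/m1.png",np.vstack([np.hstack(a[:2]),np.hstack([a[2],a[2]*0])]))
E
```

```text
pegs 1.85 [0.5539 0.3614 0.27  ] [ 0.29 -0.35  0.09]
gauge 3.3667 [0.5533 0.0317 0.2102] [-0.11 -0.4   0.5 ]
collar 4.9083 [ 0.55   -0.3062  0.1505] [-1.13  0.09 -0.06]
```

View pics/m1.png

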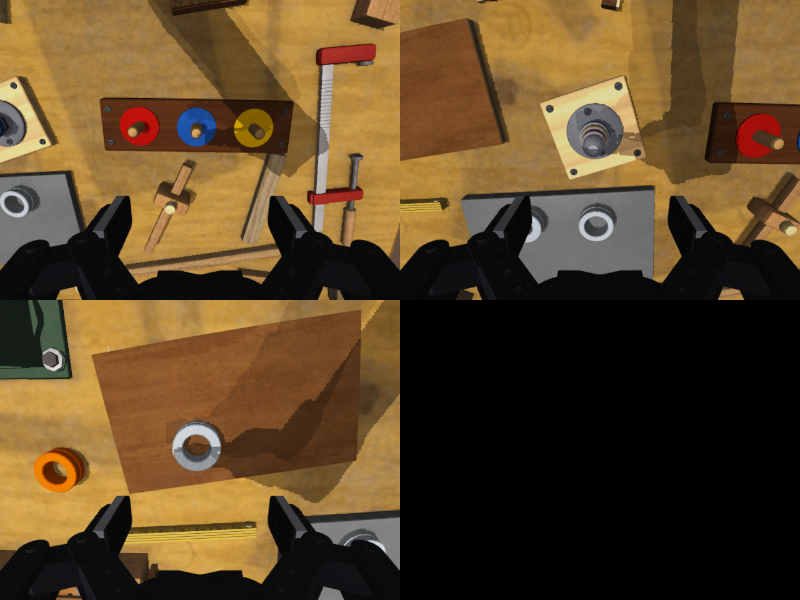

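```bash
cat >> h.py <<'E'
from scipy.optimize import least_squares
def cont(m):
    cs,_=cv2.findContours(m,cv2.RETR_EXTERNAL,cv2.CHAIN_APPROX_NONE); return max(cs,key=cv2.contourArea).reshape(-1,2)
def near(m,c,r):
    k=np.zeros_like(m);cv2.circle(k,tuple(map(int,c)),r,255,-1);return m&k
def circ(s,pts,z,r=None):
    P=np.array([onz(s,*p,z)[:2] for p in pts]);c0=P.mean(0)
    f=(lambda v:np.hypot(*(P-v[:2]).T)-(v[2] if r is None else r))
    v=least_squares(f,[*c0,.03] if r is None else c0,loss="soft_l1",f_scale=.0007)
    return np.round(np.append(v.x,np.sqrt(np.mean(v.fun**2))),4)
def hsv(s,lo,hi): return cv2.inRange(cv2.cvtColor(s["img"],cv2.COLOR_BGR2HSV),lo,hi)
E
python3 - <<'E'
from h import *
import pickle
d=pickle.load(open("d1.pkl","rb"))
s=d["collar"];c=(315,236)
m=near(hsv(s,(0,0,60),(180,85,255)),c,52);h=cv2.convexHull(cont(m)).reshape(-1,2)
h=cont(m); cy=h[:,1].mean()
low=h[h[:,1]>cy]; print("collar low",circ(s,low,.043),circ(s,low,.043,.027), "all",circ(s,h,.043))
g=s["img"].copy();cv2.drawContours(g,[h.reshape(-1,1,2)],-1,(0,0,255),1)
# bore: brown/dark interior hole at board level + rim
k=cv2.bitwise_not(m)&near(np.full_like(m,255),c,24);hb=cont(k);cv2.drawContours(g,[hb.reshape(-1,1,2)],-1,(0,255,0),1)
up=hb[hb[:,1]<hb[:,1].mean()]; print("bore",circ(s,hb,.043),circ(s,up,.043),circ(s,up,.019))
p=d["pegs"]
for n,lo,hi,c in(("r",(0,150,50),(8,255,255),(222,202)),("b",(100,120,30),(125,255,255),(312,202)),("y",(18,180,60),(35,255,255),(404,202))):
    h=cv2.convexHull(cont(near(hsv(p,lo,hi),c,40))).reshape(-1,2)
    print(n,circ(p,h,.024),circ(p,h,.024,.033))
G=d["gauge"];g2=G["img"].copy()
c=(312,208)
m=near(hsv(G,(0,0,30),(180,70,255)),c,60);h=cont(m);cv2.drawContours(g2,[h.reshape(-1,1,2)],-1,(0,0,255),1)
P=h[h[:,1]<212];print("foot",circ(G,P,.027),circ(G,P,.027,.04))
screw=[onz(G,*q,.012) for q in((240,165),(376,133) ,(404,245),(264,277))]
# refine screws
out=[]
gray=cv2.cvtColor(G["img"],cv2.COLOR_BGR2GRAY)
for q in((250,167),(352,138),(382,245),(280,275)):
    mm=near(cv2.inRange(gray,0,95),q,14); M=cv2.moments(mm,True)
    if M["m00"]: a=(M["m10"]/M["m00"],M["m01"]/M["m00"]);out.append(onz(G,*a,.013)[:2]);cv2.circle(g2,tuple(int(t) for t in a),3,(0,255,0),1)
print("screws",np.round(out,4).tolist(),np.mean(out,0))
cv2.imwrite("pics/m2.png",np.hstack([cv2.resize(g[166:306,245:385],(400,400)),cv2.resize(g2[108:308,210:410],(400,400))]))
E
```

```text
collar low [ 5.483e-01 -3.088e-01  2.660e-02  2.000e-04] [ 5.477e-01 -3.089e-01  3.000e-04] all [ 0.5466 -0.3088  0.0276  0.0009]
bore [ 0.5445 -0.3087  0.0122  0.0009] [-2.449564e+02  6.204100e+00  2.455787e+02  3.500000e-03] [ 5.555e-01 -3.091e-01  1.630e-02  2.000e-04]
r [5.566e-01 2.617e-01 3.320e-02 2.000e-04] [5.566e-01 2.616e-01 3.000e-04]
b [5.578e-01 3.568e-01 3.260e-02 2.000e-04] [5.578e-01 3.568e-01 4.000e-04]
y [5.592e-01 4.515e-01 3.310e-02 2.000e-04] [5.592e-01 4.515e-01 2.000e-04]
foot [5.507e-01 2.530e-02 3.910e-02 2.000e-04] [5.519e-01 2.530e-02 5.000e-04]
screws [[0.517, -0.0362], [0.4887, 0.0599], [0.5865, 0.0939], [0.6168, -0.0076]] [0.55222519 0.02748945]
```

View pics/m2.png

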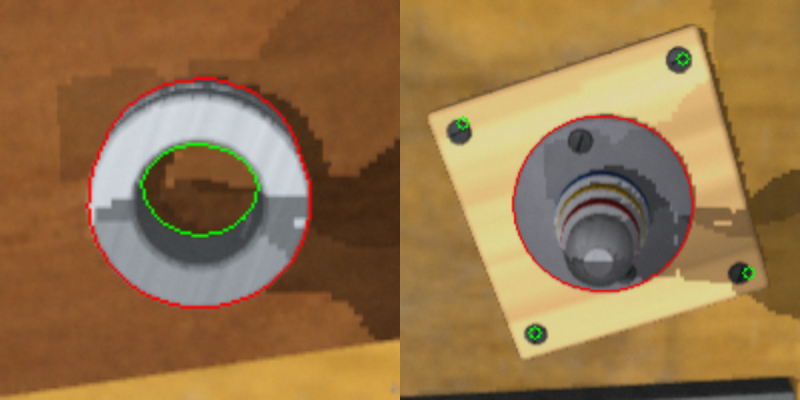

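The collar's outline fits at (0.548, -0.309), and the bore is about 130/220 × 54 = 32 mm, so most likely the 31 mm one. The foot circle is at (0.551, 0.025). Now grasp it.

```bash
cat >> h.py <<'E'
def servo(p,speed=.1,n=2,tol=.0003):
    p=np.array(p,float);c=p.copy()
    for i in range(n+1):
        line_to(c.tolist(),speed=speed); wait(.15)
        e=p-np.array(current_eef_pos())
        if np.abs(e).max()<tol: break
        c=c+e
    return e.round(4),c
E
python3 - <<'E'
from h import *
set_gripper(.85,40)
print(servo((.548,-.3088,.06)))
print(servo((.548,-.3088,.018),n=1),np.round(current_force(),2))
set_gripper(0.4,40); wait(.2)
print(current_grip_width(),current_gripper_force(),np.round(current_eef_pos(),4),np.round(current_force(),2))
print(servo((.548,-.3088,.07),n=0),np.round(current_force(),2),current_grip_width(),current_time_s())
wsnap("held")
E
```

```text
(array([ 0.    , -0.    ,  0.0001]), array([ 0.54797795, -0.30875661,  0.05991885]))
(array([ 0.0006, -0.0002,  0.0005]), array([ 0.54791874, -0.3087412 ,  0.017823  ])) [-0.23  0.63 -0.4 ]
0.625068524743146 42.67602929379791 [ 0.5477 -0.3086  0.0177] [0.04 1.1  4.97]
(array([ 0.0007, -0.0004,  0.0009]), array([ 0.54871516, -0.30916282,  0.07093785])) [ 0.21 -0.2  -0.61] 0.6243079444350527 9.65
```

View pics/held.png

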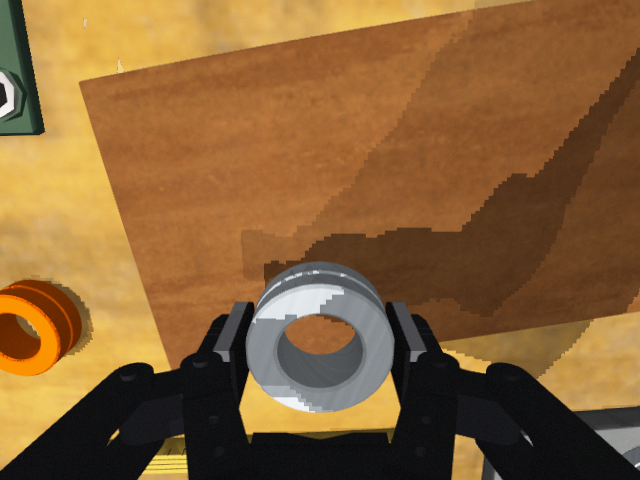

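The collar is held squarely between the pads, centred near (320,338) with its lower rim at row 412. Next: find its offset in the hand, look at the gauge again from a hover, and lower under force guard.

Run:
```python
from h import *
import pickle
s0=wsnap("held2");e=s0["eef"];ztop=e[2]+.0013+.024
m=near(hsv(s0,(0,0,70),(180,70,255)),(320,338),75);h=cont(m)
lo=h[(h[:,1]>350)&(abs(h[:,0]-320)<60)]
a=circ(s0,lo,ztop,.027);print("in hand",a,a[:2]-e[:2],circ(s0,lo,ztop)[:3]-np.append(e[:2],0))
line_to([.548,-.3088,.2],speed=.3)
move_to((.5513,.0257,.2),Q); wait(.2)
print(servo((.5513,.0257,.16),n=1))
s=wsnap("over");pickle.dump(s,open("over.pkl","wb"));print(current_time_s(),np.round(current_force(),2),s["eef"])
g=s["img"]
m=near(hsv(s,(0,0,30),(180,70,255)),(315,215),80)
cv2.imwrite("pics/over_m.png",g[60:460,120:520])
```

```text
in hand [ 5.470e-01 -3.075e-01  4.000e-04] [-0.0003507  0.0009417] [0.0020493 0.0009417 0.0249   ]
(array([0.0006, 0.0001, 0.0006]), array([0.55119812, 0.02572211, 0.15984681]))
12.95 [ 0.8  -0.94 -1.85] [0.55071574 0.02557709 0.15935629]
```

View pics/over_m.png

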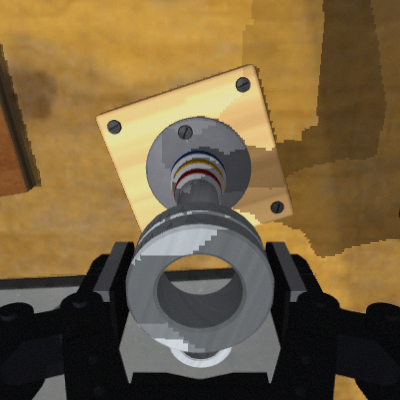

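Run:
```python
from h import *
import pickle
for nm,c,r in(("over",(318,224),62),("g",(312,208),60)):
    s=pickle.load(open("over.pkl","rb")) if nm=="over" else pickle.load(open("d1.pkl","rb"))["gauge"]
    m=near(hsv(s,(0,0,30),(180,70,255)),c,r);h=cont(m)
    # points on upper arc only, clear of the search disc edge
    h=h[(h[:,1]<c[1]+5)&(np.hypot(*(h-np.array(c)).T)<r-2)]
    f=circ(s,h,.027,.04);f2=circ(s,h,.027);e=s["eef"]
    print(nm,len(h),f,f2,"rel tool",f[:2]-e[:2])
    # ply corner square: bright pale wood
    # coloured stripes: mean col & row per colour
    for n,lo,hi,z in(("y",(18,110,60),(35,255,255),.0595),("b",(100,90,20),(125,255,255),.046),("r",(0,110,40),(8,255,255),.0745)):
        k=near(hsv(s,lo,hi),(c[0],c[1]+ (-8 if nm=="over" else 8)),32)
        if nm=="over": k[:int(c[1])-30]=0
        ys,xs=np.nonzero(k)
        if len(xs)<8: continue
        mid=[];
        u=(xs.min()+xs.max())/2;v=ys.mean();print(n,len(xs),xs.min(),xs.max(),round(v,1),onz(s,u,v,z).round(4)[1]-e[1])
```

```text
over 147 [5.516e-01 2.530e-02 5.000e-04] [5.503e-01 2.530e-02 3.890e-02 2.000e-04] rel tool [ 0.00088426 -0.00027709]
y 161 294 342 224.8 -0.00017709010347939994
b 127 291 345 216.6 -0.00017709010347939994
r 119 298 337 233.5 -0.0003770901034793987
g 131 [5.519e-01 2.530e-02 5.000e-04] [5.508e-01 2.530e-02 3.910e-02 2.000e-04] rel tool [-0.00142836 -0.00640878]
y 98 289 331 205.0 -0.006508779377076612
b 74 291 334 198.6 -0.004808779377076612
r 64 293 329 211.6 -0.005408779377076612
```

```bash
cat >> h.py <<'E'
def down(x,y,z0,zmin,fmax,step=.001,f0=0.,log=True):
    """Guarded descent; x,y,z are commands. Returns last commanded z."""
    z=z0
    while z>zmin:
        z=max(z-step,zmin); line_to([x,y,z],speed=.03)
        F=np.array(current_force())
        if F[2]-f0>fmax or np.hypot(F[0],F[1])>9: 
            if log: print("stop")
            break
    return z
def st(t=""): print(t,"t%.2f"%current_time_s(),np.round(current_eef_pos(),4),"F",np.round(current_force(),1),"M",np.round(current_moment(),2),"w %.3f"%current_grip_width())
E
python3 - <<'E'
from h import *
e,c=servo((.551,.0248,.115),n=2);print(e,c);wait(.2);st("pre")
f0=np.mean([current_force()[2] for _ in range(5)])
z=down(c[0],c[1],c[2],.0685,4,f0=f0);st("z%.4f"%z);wait(.3);st()
s=wsnap("d1");cv2.imwrite("pics/d1c.png",s["img"][130:450,160:480])
E
```

```text
[ 0.0001 -0.      0.0002] [0.55094425 0.02482447 0.11486189]
pre t14.69 [0.5509 0.0248 0.1148] F [ 0.9  0.5 -1.5] M [-0.02  0.   -0.03] w 0.620
z0.0685 t26.44 [0.5509 0.0248 0.0685] F [-0.3  0.6 -1.5] M [0.01 0.02 0.  ] w 0.623
 t26.74 [0.551  0.0248 0.0685] F [ 0.1  0.1 -1.3] M [ 0.03 -0.02  0.01] w 0.622
```

View pics/d1c.png

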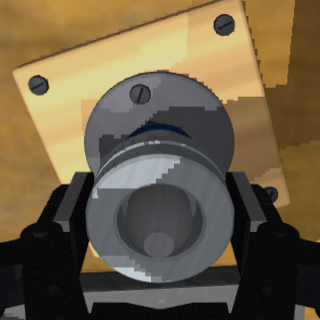

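No contact at underside 69.8 mm, so the collar is past the red shoulder. I'm continuing down.

Run:
```python
from h import *
p=current_eef_pos();f0=-1.4
z=down(.5509,.0248,.0685,.0600,2.5,step=.0007,f0=f0);st("z%.4f"%z);wait(.15);st()
```

```text
stop
z0.0657 t27.79 [0.551  0.0247 0.0661] F [-2.3 -0.6  4. ] M [-0.14  0.52 -0.02] w 0.620
 t27.94 [0.551  0.0246 0.0661] F [-1.8 -0.7  5.8] M [-0.19  0.58 -0.05] w 0.621
```

Run:
```python
from h import *
for n,c,zoom in(("w_collar",(315,238),0),("held2",(320,340),0),("over",(320,350),0),("d1",(320,345),0)):
    g=cv2.imread(f"pics/{n}.png");print(n,c)
    L=cv2.cvtColor(g,cv2.COLOR_BGR2GRAY)[c[1]-12:c[1]+20:4,c[0]-85:c[0]+85:2]
    if n in("held2","w_collar"):
        for r in L[1::3]: print(" ".join(map(str,r)))
a=cv2.resize(cv2.imread("pics/held2.png")[255:425,235:405],(400,400),interpolation=cv2.INTER_CUBIC)
b=cv2.resize(cv2.imread("pics/w_collar.png")[180:294,258:372],(400,400),interpolation=cv2.INTER_CUBIC)
cv2.imwrite("pics/bore.png",np.hstack([a,b]))
```

```text
w_collar (315, 238)
88 90 90 88 90 95 98 95 95 93 96 99 104 98 100 101 99 98 95 97 100 100 107 164 210 212 210 209 209 210 210 96 53 50 54 52 66 105 64 66 66 50 50 51 50 50 52 56 94 93 93 90 91 148 211 206 205 209 208 206 206 144 47 46 49 48 47 46 43 46 49 49 48 50 51 53 51 47 48 50 53 50 49 51 48
108 104 104 102 102 103 106 104 102 104 103 103 103 95 100 100 102 102 99 97 102 97 103 188 155 120 119 121 122 114 120 105 65 66 68 56 49 48 51 52 65 62 58 63 64 62 62 61 63 60 63 86 65 72 106 127 119 121 121 164 167 118 44 47 45 46 48 48 48 47 46 48 48 50 48 49 49 51 51 47 52 49 49 51 50
105 103 104 100 97 100 103 101 101 94 98 99 97 98 98 99 98 97 96 99 93 96 96 98 97 108 149 149 155 157 156 154 154 157 122 113 75 68 71 71 71 66 71 72 70 70 70 67 69 106 124 150 155 161 152 154 153 152 120 91 64 61 64 66 64 63 65 62 60 62 63 59 60 57 58 57 58 55 59 63 64 65 62 64 62
held2 (320, 340)
65 16 14 11 12 7 71 119 138 143 144 142 142 140 141 142 141 142 142 142 141 141 133 117 87 110 114 113 117 114 113 115 112 114 117 117 118 113 114 112 110 114 113 113 116 113 113 114 116 117 118 114 110 113 110 109 110 109 110 108 88 99 113 134 139 141 146 144 141 141 141 139 140 143 145 144 140 128 121 8 13 10 13 17 33
14 10 10 10 14 53 117 143 143 144 142 142 140 137 141 141 141 142 142 139 117 110 78 80 80 81 82 82 83 103 117 114 110 111 112 116 119 117 115 111 110 109 108 109 108 106 108 109 113 118 116 113 111 115 113 109 86 77 77 79 77 72 75 76 117 124 140 139 140 140 143 145 144 139 142 140 141 140 134 105 8 11 11 12 15
8 10 12 6 12 15 110 144 143 142 140 140 142 140 142 142 141 139 136 129 124 103 78 78 78 83 84 86 82 83 86 83 85 80 85 85 84 86 85 89 89 86 86 87 86 87 86 83 84 84 85 84 84 80 81 82 82 80 79 77 76 76 73 78 117 119 140 142 145 142 141 139 139 139 139 141 139 142 136 62 12 12 12 12 11
over (320, 350)
d1 (320, 345)
```

View pics/bore.png

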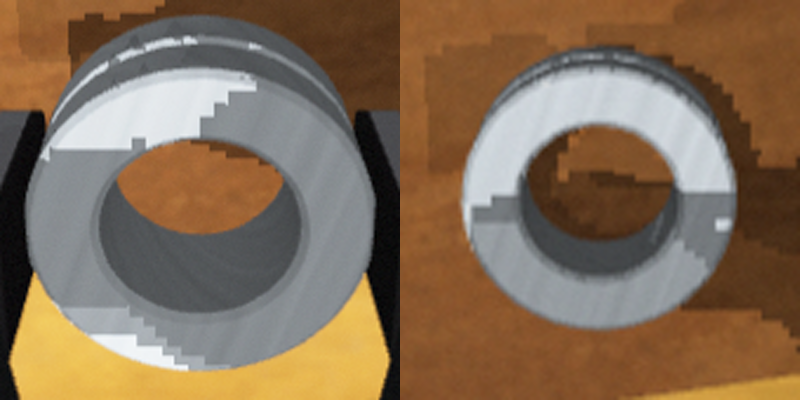

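Without the chamfer the bore is 201/349 × 54 = 31.1 mm, so this is the 31 mm collar, which belongs on yellow. It now touches at about 67.4 mm with a sideways push along -x. I'll ease it that way and then press to 8 N.

Run:
```python
from h import *
x,y,z=.5509,.0248,.0657
f0=-1.4
for i in range(4):
    x+=float(np.clip(current_force()[0]*.00025,-.0006,.0006));y+=float(np.clip(current_force()[1]*.00025,-.0006,.0006))
    line_to([x,y,z],speed=.03);wait(.05);st("ease %.4f %.4f"%(x,y))
for i in range(12):
    f=np.mean([current_force()[2] for _ in range(5)])-f0
    if f>=7.3: break
    z-=float(np.clip((8-f)*.00008,.0001,.0004)); line_to([x,y,z],speed=.03);wait(.05)
st("press z%.4f"%z)
```

```text
ease 0.5504 0.0246 t28.24 [0.5509 0.0246 0.0661] F [-1.3 -0.6  5.4] M [-0.12  0.39 -0.04] w 0.621
ease 0.5501 0.0245 t28.54 [0.5507 0.0246 0.066 ] F [-0.8 -0.   5.6] M [-0.07  0.16  0.06] w 0.622
ease 0.5499 0.0245 t28.84 [0.5507 0.0246 0.066 ] F [ 0.2 -0.   4.4] M [-0.11  0.01  0.03] w 0.626
ease 0.5500 0.0245 t29.14 [0.5507 0.0246 0.066 ] F [-0.6  0.7  4.7] M [-0.06  0.03 -0.  ] w 0.624
press z0.0655 t29.44 [0.5507 0.0246 0.066 ] F [ 0.1 -0.1  7. ] M [-0.07  0.09 -0.04] w 0.621
```

Centred, with the moment near zero. It sits at about 67.3 mm, which is home for the 31 mm bore on a mandrel about 1 mm low. I'll hold the press, save a scene shot, and then take it to the yellow peg.

Run:
```python
from h import *
for i in range(4): wait(.25);st("hold")
s=snapshot("scene");cv2.imwrite("pics/press.png",s["img"])
for n,lo,hi in(("r",(0,150,60),(8,255,255)),("y",(20,150,80),(35,255,255)),("b",(100,120,40),(125,255,255))):
    ys,xs=np.nonzero(near(hsv(s,lo,hi),proj(s,[.551,.025,.06]),16));print(n,len(xs),ys.min() if len(ys) else None)
line_to([.5507,.0246,.0665],speed=.03);line_to([.5507,.0246,.125],speed=.08);st("up")
line_to([.5507,.0246,.16],speed=.3)
move_to((.5592,.451,.13),Q);wait(.15)
e,c=servo((.5592,.451,.085),n=1,speed=.15);print(e,c);st("over peg")
wsnap("peg")
```

```text
hold t29.69 [0.5507 0.0246 0.066 ] F [-0.4  0.8  6.8] M [-0.06  0.03  0.04] w 0.617
hold t29.94 [0.5507 0.0245 0.066 ] F [ 0.5 -0.   7.2] M [-0.08  0.11  0.04] w 0.625
hold t30.19 [0.5507 0.0246 0.066 ] F [-1.2 -1.1  6.4] M [-0.05  0.1  -0.  ] w 0.617
hold t30.44 [0.5507 0.0246 0.066 ] F [0.5 0.3 6.1] M [-0.09  0.07 -0.01] w 0.623
r 0 None
y 9 235
b 27 238
up t31.62 [0.5503 0.0245 0.1247] F [ 0.9 -0.4 -2.1] M [0.01 0.02 0.01] w 0.617
[0.0007 0.0007 0.0013] [0.55913302 0.45096053 0.08478722]
over peg t34.62 [0.5585 0.4503 0.0837] F [-0.3 -0.1 -0.9] M [0.02 0.   0.  ] w 0.622
```

Red is covered and yellow shows directly under the collar, above blue, so the yellow step carries it. Time is 34.6 s. I'm lowering it onto the yellow peg.

Run:
```python
from h import *
f0=-1.3
line_to([.5592,.451,.05],speed=.1);st()
if abs(current_force()[2]-f0)<4:
    line_to([.5592,.451,.027],speed=.05);st()
    z=down(.5592,.451,.027,.0195,2,step=.0006,f0=f0);wait(.1);st("z%.4f"%z)
```

```text
t35.15 [0.5585 0.4505 0.0484] F [-0.2  0.2 -2. ] M [-0.   -0.01  0.01] w 0.624
 t35.76 [0.559  0.451  0.0267] F [ 0.2  0.1 -2.1] M [-0.02 -0.02  0.02] w 0.621
stop
z0.0222 t37.86 [0.5592 0.451  0.0228] F [-1.5 -1.2  5.8] M [-0.49  0.46 -0.04] w 0.625
```

The underside is at 24 mm on contact, which is flat on the disc. Release, retreat and look.

Run:
```python
from h import *
set_gripper(.85);wait(.2);st()
line_to([.5592,.451,.14],speed=.12)
move_to((.52,.25,.25),Q);wait(.2);st("away")
s=snapshot("top");v=snapshot("scene")
f=lambda i,c,h:cv2.resize(i[c[1]-h:c[1]+h,c[0]-h:c[0]+h],(390,390),interpolation=cv2.INTER_CUBIC)
cv2.imwrite("pics/fin.png",np.hstack([f(s["img"],(150,240),45),f(v["img"],(245,205),45)]))
```

```text
t38.39 [0.5592 0.451  0.0221] F [ 0.2 -0.4  0.1] M [-0.02 -0.01 -0.05] w 0.850
away t40.65 [0.5195 0.2516 0.249 ] F [-0.2 -0.2  0.7] M [ 0.02 -0.06 -0.02] w 0.851
```

View pics/fin.png

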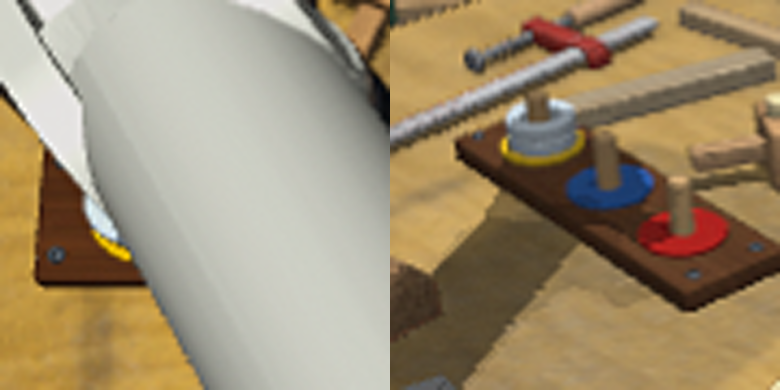

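The scene view (right half, about (540,125)) shows the collar flat on the yellow disc round its dowel. The arm is clear.

```bash
python3 -c "
from station import *
print(hand_in())"
```

```text
the job is handed in; nothing more can be done
None
```

The collar sat home on the yellow step (31 mm bore) and was pressed there at about 8 N for a second; it was then lowered onto the yellow peg, where it lies flat, and the job was handed in at about 41 s of the 58 s allowed.

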